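# Set the spindle sander's collar on the shaft flats

### The arm

A 6-joint arm with a two-finger parallel gripper is mounted at the origin on the work surface. World frame = base frame: x ahead of the robot, y to its left, z up, the work surface at z = 0. Lengths are in m, angles in rad, forces in N, time in s.
With the tool pointing down it reaches from about 0.275 to 0.975 m from the base axis. Payload 8.4 kg.
Tool frame: the origin (TCP) lies midway between the tips of the shut fingers; the grasp point (between the pads) lies 19 mm behind it; z points along the fingers, y is the line along which they close (so a half turn about z gives the same grasp; the last joint's range is limited). The gripper opens to 92 mm and grips with 3 to 60 N. Pads are 20 mm wide; open, the fingers measure 128 mm over their backs; the gripper's body (75 mm by 189 mm) begins 69 mm behind the grasp point.
Start: joints at [1.32, 0.353, 1.633, -0, 1.155, -0.002], TCP at [0.154, 0.606, 0.184] pointing down, gripper open.
Joint ranges: [-2.63, 2.63], [-0.92, 2.1], [0.06, 2.66], [-1.3, 4.44], [0, 2.69], [-3.02, 3.02]. Speed limits (rad/s): [2.22, 2.22, 2.79, 3.14, 3.14, 3.14].

### API

Orientations are given as a unit quaternion [w, x, y, z].
In Python, from workcell import manip, cams, job gives the robot as it stands.
- The arm moves only by the shell command python3 -m creep 'ROWS'. ROWS is JSON, a list of rows, each a list of 3 entries, a list of its own where there are three numbers: the shift along the world's x, y, z in mm, then the turn, a rotation vector about the world's x, y, z in degrees, then the finger opening in mm, from 0 to 91.9. A call has 1 to 20 rows; each row shifts and turns the commanded pose from where the row before left it; what a row does not reach is not made up. A row lasts 1/8 s, in which the tool goes at most 62.5 mm and 10.7 degrees, less where a joint would pass 70% of its speed; a pose out of reach is approached as far as the arm can. A call with a gripper value outside its range is refused whole. The fingers move at their own pace and stop on an object; the grip force is fixed at half the most. Time passes only in rows, so rows that do not move let the fingers close. It gives the time, the measured TCP pose, the force, the opening and the grip force at its end, in the units of the state.
- manip.observe(): the state, without advancing time (a new reading comes with each control period).
- cams.capture(name): name is "scene" or "side" or "wrist"; returns a dict with "frame" (384x512x3 uint8, blue, green, red), "camera_matrix" (3x3 intrinsics, pixels), "dist" ([k1, k2, p1, p2, k3] as OpenCV has them; the pictures are not rectified), "extrinsics" (4x4, takes a point from world to camera coordinates). Camera axes: x right, y up, looking along -z (the intrinsics and any distortion apply to the point x, -y, -z); pixel columns grow to the right and rows downward; lengths in m; the calibration is good to about 2 mm. A picture is of the moment at which its call begins. There is no depth.
- job.sign_off(): hands the job in; it is judged then, once.
The state is a dict: "t": time; "qpos": joint angles; "qd": joint speeds; "tau": joint torques, N m; "position": TCP position; "ee_rot": TCP orientation; "force": force on the tool from outside, world axes, zero at the start; "ft_torque": the same for the moment, N m; "grip_width": opening from 0.0 (shut) to 1.0 (fully open); "gripper_force": force on a finger pad.
Only numpy, scipy, OpenCV 4.12 (cv2) and the standard library are available. Lean on these libraries where they do the work, as an engineer would, in place of code of your own. Each camera call takes 0.05 s, during which the arm holds its last target. There are 200 camera calls.

### The job

With the fingers, feel for the two flats of the sander's upright shaft and turn the shaft until the flats face along the orange stripe. Then pull the collar up out of its spring catch on the wooden caddy and slide it down the shaft, its two set-screws on the flats and in line with the stripe, until its underside is level with the top of the yellow gauge block. Finish while still gripping it there, hanging clear of the deck, ready for its screws to be tightened, and leave everything else where it lies.

Things in the scene. Friction and masses are not known exactly. Their poses are not given: they have to be found in the camera images.
- sander: shop-made spindle sander, fixed: a plywood box 220 x 220 mm with a grey deck 75 mm above the bench and an upright steel shaft in its middle. Origin: centre of its underside, below the shaft; z up. The orange stripe on the deck runs from the shaft along the sander's -x
- gauge_top (a point): centre of the top of the yellow gauge block (20 x 24 mm, 25 mm high) that stands on the deck 46 mm from the shaft's axis on the sander's +x side; axes of the sander
- shaft_top (a point): on the shaft's axis at its top end, 85 mm above the deck; axes of the sander (does not turn with the shaft). Shaft: 24 mm in diameter, with two opposite flats along its whole length, 14 mm across the flats. It turns either way about its fixed axis with light friction (0.05 N m) and stays where it is left. Its angle at the start is not reported: it must be felt or seen
- shaft_foot (a point): on the shaft's axis at deck height; axes of the sander. How the shaft feels to two parallel pads squeezing it: they stop 14 mm apart when their closing line is square to the flats, 17 mm at 10 degrees off, 20 at 20, 22 at 30, 24 from 45 on (a firm squeeze reads about 1 mm less). It does not swing square by itself; gripped, it turns with the hand
- caddy: wooden base plate, fixed, 220 x 130 x 20 mm (from 80 mm in front, -x, to 140 mm behind the origin). Origin on the bench under the axis of the collar's post, z up. The post is 23 mm in diameter and ends 24 mm above the plate
- catch (a point): spring catch: on the post's axis at the plate's top, 20 mm above the bench. On both sides along the caddy's x a black housing, 20 mm wide and 22 mm above the plate, 34 to 54 mm from the axis, carries a spring ball that holds the collar's flange down from above. A pull of about 10 to 15 N straight up frees the collar
- collar: aluminium shaft collar, loose, 42 mm high, about 0.2 kg; at the start upright on the caddy's post, its underside on the plate. Origin: centre of its underside; z up along the bore. At the bottom a flange 52 mm in diameter, 8 mm high; above it a round body 40 mm in diameter to grip. Bore 26 mm. The same when turned by half a turn
- screws (a point): point on the collar's axis, 32 mm above its underside, midway between two black set-screws that lie along the collar's +x and -x. Heads 8 mm wide stand out to 25 mm from the axis; the tips leave a gap of 16.6 mm in the bore, so the collar goes down past the shaft's top only with both tips over the flats, within about 13 degrees
- hex_key: bystander, loose: black L-shaped hex key, 60 x 20 mm, lying on the sander's deck. Origin: centre of its underside
- sleeve: bystander, loose: green abrasive sleeve, upright tube 38 mm in diameter, 50 mm high, standing on the far end of the caddy. Origin: centre of its underside
- clamped_stack: bystander, loose: stack of five 100 mm wooden strips held by a small black and orange clamp, 32 mm high. Origin: centre of its underside
- strip_bundle: bystander, loose: pile of four wooden strips, 160 x 22 x 24 mm. Origin: centre of its underside
- glue: bystander, loose: white glue bottle with a red cap, 52 mm in diameter, 130 mm high. Origin: centre of its underside
- tape: bystander, loose: white tape measure, 60 mm round, 30 mm high. Origin: centre of its underside
- sanding_block: bystander, loose: cork sanding block with green underside, 110 x 62 x 32 mm. Origin: centre of its underside
Not all that is in view belongs to the job. What is shaped like the collar but pink is not meant.

How it is judged:
On the way, in this order (a step that is already met when the one before it is completed fails the run):
1. the fingers grip the shaft while the collar still waits in its catch (contact force between the fingers and sander above 3 N and distance between the grasp point and shaft_top below 0.06 m and horizontal distance between collar and caddy below 0.01 m and z of collar in the frame of caddy below 0.03 m), for 0.2 s.
2. the collar is pulled up out of its catch, clear of the caddy (z of collar in the frame of caddy above 0.05 m), for 0.1 s.
At the end, for the whole second after the job is handed in: the collar is on the shaft (axis within 5 mm, upright within 7 degrees), its set-screws in line with the stripe within 10 degrees, its underside 20 to 30 mm above the deck (gauge block: 25 mm), at rest and gripped by the fingers with more than 2 N (horizontal distance between collar and shaft_foot below 0.005 m and z of collar in the frame of shaft_foot between 0.02 and 0.03 m and angle between collar's own z axis and vertical below 0.12 rad and angle between the x axis of collar and the x axis of sander, either way round below 0.18 rad and contact force between the fingers and collar above 2 N and linear speed of collar below 0.02 m/s); the arm keeps its last pose, push and grip.
It fails at once if a bystander is moved by more than 30 mm (distance of any of hex_key, sleeve, clamped_stack, strip_bundle, glue, tape, sanding_block from where it was at the start of the episode above 0.03 m).
It also fails if it takes over 72 s, if anything falls off the work surface, if the arm or the gripper's body presses on something with over 40 N, if the wrist force passes 120 N, or if a joint passes its speed limit or range.

## Working session

There is one attempt and no reset: what is moved stays moved. The work goes in short steps, Python scripts to look and compute and a shell command to move; the robot and the scene stay as the last step left them, time stands still between calls to the robot, and variables do not carry over. Pictures are saved under pics/ and viewed, at most 10 in all, crops included, and the job is handed in when it is done.

```bash
mkdir -p pics; ls
python3 - <<'E'
from workcell import manip,cams
import cv2,numpy as np,pickle
print(manip.observe())
d={}
for n in ["scene","side","wrist"]:
    c=cams.capture(n);d[n]=c;print(n,c["camera_matrix"].tolist(),c["dist"],np.round(c["extrinsics"],3).tolist())
pickle.dump(d,open("c0.pkl","wb"))
cv2.imwrite("pics/a.png",cv2.resize(d["scene"]["frame"],(800,600)))
cv2.imwrite("pics/b.png",cv2.resize(d["side"]["frame"],(800,600)))
E
```

```text
pics
{'t': 0.0, 'qpos': array([ 1.31963395e+00,  3.53608259e-01,  1.63409027e+00, -5.20444637e-06,
        1.15518736e+00, -2.39837492e-03]), 'qd': array([-2.95174935e-04, -1.17436693e-04,  1.06407562e-03,  1.08299534e-03,
       -4.72926960e-04, -5.36745973e-05]), 'tau': array([ 8.57646701e-04, -5.93839967e+01, -3.34211755e+01,  6.96994155e-02,
        2.32289307e-02, -5.85145654e-05]), 'position': array([0.15375437, 0.60527232, 0.18340739]), 'ee_rot': array([-7.93981412e-05,  1.24060462e-01,  9.92274450e-01, -6.41729401e-04]), 'force': array([ 0.19973278, -0.68562872, -1.12638783]), 'ft_torque': array([-0.01650297, -0.02078202, -0.05217382]), 'gripper_force': 0.0, 'grip_width': 1.0046632718647857}
scene [[467.6854576541827, 0.0, 257.0098502533699], [0.0, 467.6854576541827, 198.68870547925184], [0.0, 0.0, 1.0]] [-0.15233576  0.          0.          0.          0.        ] [[0.672, 0.741, 0.019, -0.385], [-0.532, 0.464, 0.708, 0.242], [0.516, -0.486, 0.706, -1.784], [0.0, 0.0, 0.0, 1.0]]
side [[444.92489833730036, 0.0, 250.07483906460237], [0.0, 444.92489833730036, 188.2624620508632], [0.0, 0.0, 1.0]] [-0.05748464  0.          0.          0.          0.        ] [[-0.982, -0.187, 0.022, 0.562], [0.117, -0.51, 0.852, -0.166], [-0.148, 0.839, 0.523, -1.261], [0.0, 0.0, 0.0, 1.0]]
wrist [[294.76858154478964, 0.0, 254.94464540358385], [0.0, 294.76858154478964, 190.3285437494289], [0.0, 0.0, 1.0]] [-0.07692798  0.          0.          0.          0.        ] [[0.246, 0.969, -0.001, -0.623], [-0.936, 0.238, -0.259, 0.03], [-0.251, 0.064, 0.966, -0.391], [0.0, 0.0, 0.0, 1.0]]
```

View pics/a.png

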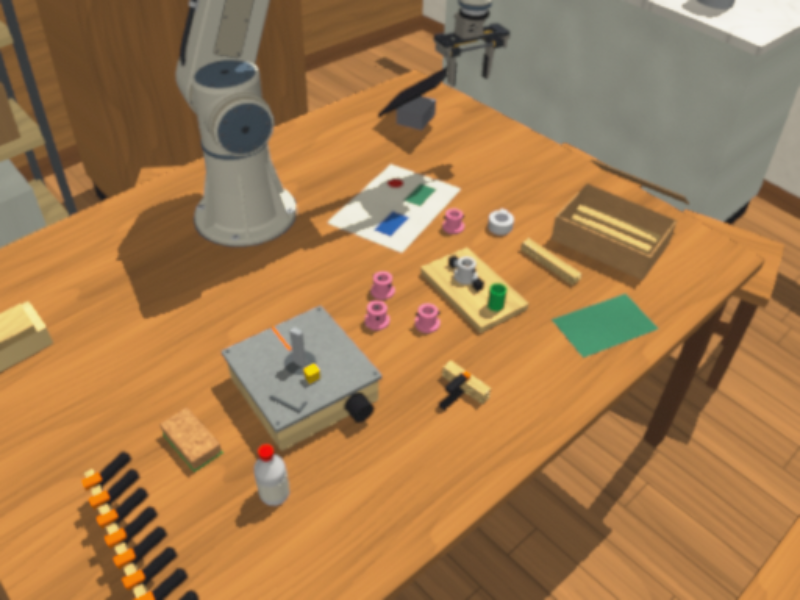

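View pics/b.png

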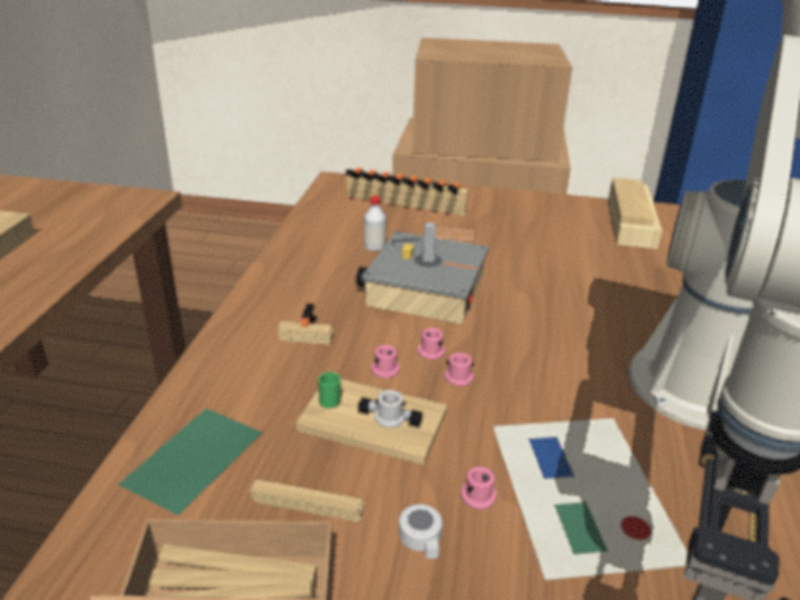

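The scene view (800x600 scale) shows the sander deck at about (300,370), the shaft at (297,345), the yellow gauge at (312,373) and the stripe at (283,338). The caddy is at (473,288).

Things that could be taken for the collar in the scene view:
- Grey one on the caddy post between black housings, (465,270). I choose this one by the description.
- Pink ones at (382,285), (377,315), (428,318) and (453,220).
- White tape measure or mug at (500,222).

In the side view the same collar is at (390,407).

```bash
cat > h.py <<'E'
import cv2,numpy as np
def ray(c,px):
    px=np.asarray(px,float).reshape(-1,1,2)
    u=cv2.undistortPoints(px,c["camera_matrix"],np.array(c["dist"],float)).reshape(-1,2)
    d=np.c_[u[:,0],-u[:,1],-np.ones(len(u))]
    E=np.asarray(c["extrinsics"]);R,t=E[:3,:3],E[:3,3]
    return -R.T@t, d@R
def onz(c,px,z):
    o,d=ray(c,px); return (o+d*((z-o[2])/d[:,2])[:,None])
def tri(c1,p1,c2,p2):
    o1,d1=ray(c1,p1);o2,d2=ray(c2,p2);d1=d1[0];d2=d2[0]
    s=np.linalg.lstsq(np.c_[d1,-d2],o2-o1,rcond=None)[0]
    a,b=o1+s[0]*d1,o2+s[1]*d2
    return (a+b)/2,np.linalg.norm(a-b)
def proj(c,P):
    E=np.asarray(c["extrinsics"]);q=np.atleast_2d(P)@E[:3,:3].T+E[:3,3]
    return cv2.projectPoints((q*[1,-1,-1])[:,None],np.zeros(3),np.zeros(3),c["camera_matrix"],np.array(c["dist"],float))[0].reshape(-1,2)
def blobs(c,lo,hi,roi=None,amin=8):
    m=cv2.inRange(cv2.cvtColor(c["frame"],cv2.COLOR_BGR2HSV),lo,hi)
    if roi:
        k=np.zeros_like(m);x0,y0,x1,y1=roi;k[y0:y1,x0:x1]=255;m&=k
    return sorted([b for b in cv2.findContours(m,cv2.RETR_EXTERNAL,cv2.CHAIN_APPROX_NONE)[0] if cv2.contourArea(b)>=amin],key=cv2.contourArea,reverse=True)
E
python3 - <<'E'
from h import *
import pickle
d=pickle.load(open("c0.pkl","rb"));S,T=d["scene"],d["side"]
for n,c,roi in(("scene",S,(130,190,255,290)),("side",T,(225,145,320,205))):
    b=blobs(c,(0,0,60),(179,60,200),roi,200)[0]
    P=onz(c,b[:,0],0.075)[:,:2].astype(np.float32)
    print(n,"deck",cv2.minAreaRect(P*1000))
    for y in blobs(c,(22,150,120),(32,255,255),roi,6):
        print("yellow",cv2.boundingRect(y),onz(c,[y[:,0].mean(0)],.09))
    for y in blobs(c,(3,120,150),(14,255,255),roi,6)[:3]:
        P=onz(c,y[:,0],.076);print("orange",cv2.boundingRect(y),cv2.minAreaRect((P[:,:2]*1000).astype(np.float32)))
for n,c,roi in(("scene",S,(265,155,340,215)),("side",T,(185,240,290,300))):
    b=blobs(c,(15,60,100),(28,160,255),roi,100)[0]
    P=onz(c,b[:,0],0.02)[:,:2].astype(np.float32)
    print(n,"caddy",cv2.boundingRect(b),cv2.minAreaRect(P*1000))
    for y in blobs(c,(45,80,30),(90,255,255),roi,10)[:1]:print("green",onz(c,[y[:,0].mean(0)],.045))
def crop(c,x,y,w=60,h=50):return cv2.resize(c["frame"][y:y+h,x:x+w],(400,300),interpolation=cv2.INTER_CUBIC)
cv2.imwrite("pics/c.png",np.vstack([np.hstack([crop(S,265,152,72,54),crop(T,190,235,104,78)]),np.hstack([crop(S,140,190,112,84),crop(T,224,136,96,72)])]))
E
```

```text
scene deck ((542.310302734375, -227.56985473632812), (220.2668914794922, 227.04994201660156), 82.78575134277344)
yellow (194, 233, 10, 12) [[ 0.58311102 -0.23073345  0.09      ]]
orange (173, 205, 13, 19) ((458.6592102050781, -213.1008758544922), (26.328569412231445, 76.97174072265625), 64.24836730957031)
orange (240, 190, 12, 23) ((550.4878540039062, -21.276241302490234), (24.373615264892578, 100.20773315429688), 36.97443389892578)
orange (165, 284, 10, 6) ((653.0234985351562, -382.24749755859375), (24.506484985351562, 15.73666763305664), 49.31019592285156)
side deck ((566.9080810546875, -240.78482055664062), (292.37652587890625, 293.87689208984375), 83.97079467773438)
yellow (259, 158, 4, 6) [[ 0.58199913 -0.22462706  0.09      ]]
orange (295, 145, 25, 60) ((414.9331359863281, -213.9854278564453), (88.35125732421875, 401.94195556640625), 7.137394905090332)
orange (225, 145, 50, 60) ((616.6771850585938, -165.9983673095703), (141.9159698486328, 388.75701904296875), 13.55851936340332)
orange (248, 145, 22, 7) ((608.033935546875, -342.8909606933594), (78.73271179199219, 48.30619812011719), 13.471307754516602)
scene caddy (269, 158, 70, 56) ((567.5383911132812, 208.48617553710938), (154.671142578125, 238.9990234375), 81.41619110107422)
green [[0.6394418  0.20552816 0.045     ]]
side caddy (188, 240, 99, 58) ((563.0468139648438, 227.83663940429688), (161.0901641845703, 230.1571044921875), 81.48792266845703)
green [[0.63862918 0.20791774 0.045     ]]
```

View pics/c.png

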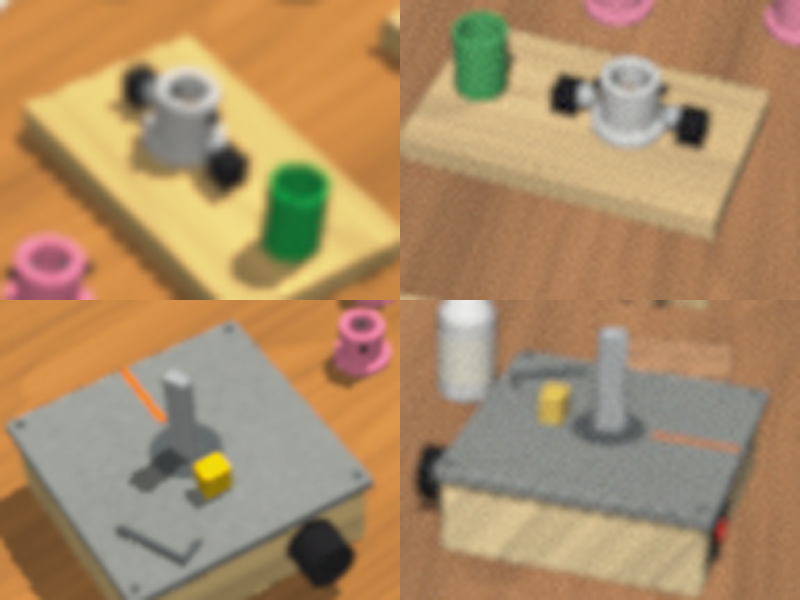

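The crop confirms the grey collar on the caddy between its black housings (scene px (299,168), side px (250,254)). The grey shaft top is at scene (190,211) and side (275,144), and its bright facets show flats. The gauge and the stripe are visible too.

Run:
```python
from h import *
import pickle
d=pickle.load(open("c0.pkl","rb"));S,T=d["scene"],d["side"]
q=lambda pts:[(140+x*.28,190+(y-300)*.28) for x,y in pts]
P=onz(S,q([(18,425),(228,328),(358,475),(135,590)]),.075);print("deck screws",np.round(P,4).tolist(),P.mean(0))
e=lambda a:np.degrees(np.arctan2(a[1],a[0]))
print("dirs",e(P[2]-P[1]),e(P[3]-P[0]),e(P[1]-P[0])-90,e(P[2]-P[3])-90, np.linalg.norm(P[2]-P[1]))
P=onz(S,q([(125,370),(162,418)]),.075);print("stripe",P,e(P[1]-P[0]))
P=onz(T,[(224+(x-400)*.24,136+(y-300)*.24) for x,y in [(740,449),(652,434)]],.075);print("stripe side",P,e(P[1]-P[0]))
print("shaft top",tri(S,[(189.6,211)],T,[(275.4,143.9)]))
P=onz(S,[(265+x*.18,152+y*.18) for x,y in[(140,80),(228,158)]],.042);print("housings",P,e(P[1]-P[0]),P.mean(0))
P=onz(T,[(190+(x-400)*.26,235+y*.26) for x,y in[(692,115),(570,88)]],.042);print("housings side",P,e(P[1]-P[0]),P.mean(0))
print("collar top",tri(S,[(298.7,168.2)],T,[(249.8,254.5)]),onz(S,[(298.7,168.2)],.062),onz(T,[(249.8,254.5)],.062))
```

```text
deck screws [[0.4267, -0.3124, 0.075], [0.4509, -0.1129, 0.075], [0.6508, -0.1366, 0.075], [0.6262, -0.3367, 0.075]] [ 0.53865626 -0.22465018  0.075     ]
dirs -6.759889149179716 -6.938623011906657 -6.898130449808903 -7.011241670280896 0.20131832772614677
stripe [[ 0.43346948 -0.20945877  0.075     ]
 [ 0.49845349 -0.21807729  0.075     ]] -7.554778626881301
stripe side [[ 0.4279841  -0.20797924  0.075     ]
 [ 0.49889292 -0.21639533  0.075     ]] -6.768707770310921
shaft top (array([ 0.53476379, -0.22122467,  0.15758777]), np.float64(0.0009219125465775372))
housings [[0.49619829 0.22292064 0.042     ]
 [0.58138364 0.21237867 0.042     ]] -7.054675666616077 [0.53879097 0.21764966 0.042     ]
housings side [[0.48808626 0.23391263 0.042     ]
 [0.5716727  0.22461793 0.042     ]] -6.3451490502657535 [0.52987948 0.22926528 0.042     ]
collar top (array([0.5329358 , 0.22349369, 0.05861359]), np.float64(0.0026645529074203027)) [[0.53691213 0.22068262 0.062     ]] [[0.53117404 0.22647661 0.062     ]]
```

```bash
python3 -m creep '[[[10,-20,30],[0,0,-3],91],[[20,-42,30],[0,0,-4],91],[[21,-46,10],[0,0,-4.5],91],[[21,-46,0],[0,0,-4.5],91],[[21,-46,0],[0,0,-4.5],91],[[21,-46,0],[0,0,-4.5],91],[[21,-46,0],[0,0,-4.5],91],[[21,-46,0],[0,0,-4.5],91],[[21,-46,0],[0,0,-4.5],91],[[21,-46,0],[0,0,-4.5],91],[[21,-46,0],[0,0,-4.5],91],[[21,-46,0],[0,0,-4.5],91],[[21,-46,0],[0,0,-4.5],91],[[21,-46,0],[0,0,-4.5],91],[[21,-46,0],[0,0,-4.5],91],[[21,-46,0],[0,0,-4.5],91],[[21,-46,0],[0,0,-4.5],91],[[21,-46,0],[0,0,-4.5],91],[[21,-42,0],[0,0,-4],91],[[16,-20,0],[0,0,-3],91]]'
cat > look.py <<'E'
import sys
from workcell import manip,cams
from h import *
import pickle
from scipy.spatial.transform import Rotation as R
def state():
    o=manip.observe();r=R.from_quat(np.r_[o["ee_rot"][1:],o["ee_rot"][0]]).as_matrix()
    print("t%.2f pos"%o["t"],np.round(o["position"]*1000,1),"yaw_y %.1f"%np.degrees(np.arctan2(r[1,1],r[0,1])),"z",np.round(r[:,2],3),"F",np.round(o["force"],1),"w %.1f"%(o["grip_width"]*91.9),"gf %.1f"%o["gripper_force"],"q",np.round(o["qpos"],2))
    return o
if __name__=="__main__":
    state()
    if len(sys.argv)>1:
        c=cams.capture(sys.argv[1]);pickle.dump(c,open(sys.argv[2]+".pkl","wb"))
        cv2.imwrite("pics/%s.png"%sys.argv[2],cv2.resize(c["frame"],(800,600),interpolation=cv2.INTER_CUBIC))
E
python3 look.py wrist d
```

```text
t: 2.65
position: [0.5572, -0.2565, 0.2535]
ee_rot: [-0.0, 0.769, 0.64, -0.0]
force: [0.4, -0.5, 0.2]
grip_width: 0.989
gripper_force: 0.0
t2.65 pos [ 557.2 -256.5  253.5] yaw_y -10.5 z [-0.001 -0.    -1.   ] F [ 0.4 -0.5  0.2] w 90.8 gf 0.0 q [-0.43  0.28  1.58 -0.    1.28 -0.25]
```

View pics/d.png

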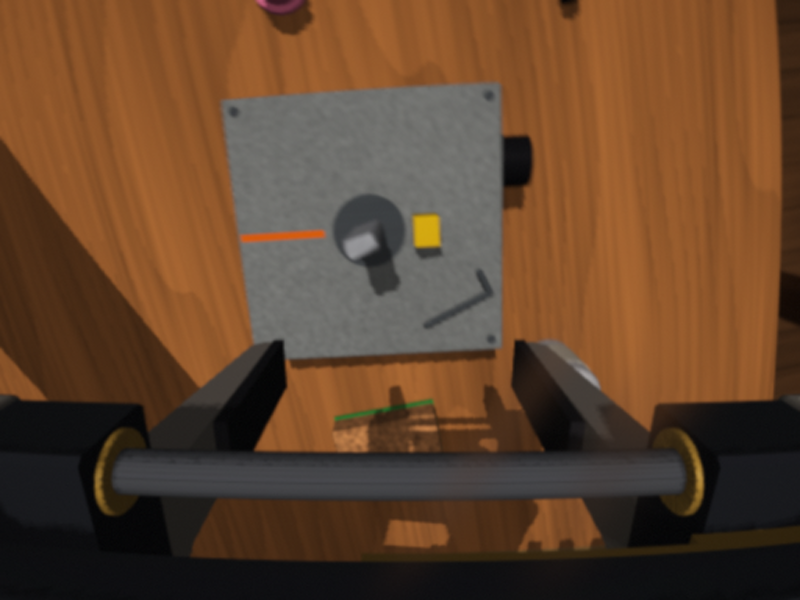

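The wrist view shows the shaft's bright top at (361,243), an elongated shape with the flats on its long sides. The stripe runs from (242,238) to (325,234), the gauge is at (427,231) and the hex key at (460,300). Next I measure the top's position and angle.

Run:
```python
from h import *
import pickle
c=pickle.load(open("d.pkl","rb"))
for lo in (150,165,180):
  for b in blobs(c,(0,0,lo),(179,60,255),(210,135,260,175),8)[:1]:
    P=onz(c,b[:,0],.16)[:,:2]*1000;print(lo,cv2.boundingRect(b),cv2.minAreaRect(P.astype(np.float32)))
    m=np.zeros(c["frame"].shape[:2],np.uint8);cv2.drawContours(m,[b],-1,255,-1)
    yx=np.argwhere(m)[:,::-1];Q=onz(c,yx,.16)[:,:2]*1000
    w,v=np.linalg.eigh(np.cov(Q.T));print(Q.mean(0),np.sqrt(w)*4,"long axis",np.degrees(np.arctan2(v[1,1],v[0,1])))
b=blobs(c,(22,150,120),(32,255,255))[0];P=onz(c,b[:,0],.1)[:,:2]*1000;print("yellow",cv2.minAreaRect(P.astype(np.float32)))
b=blobs(c,(3,150,150),(14,255,255),(150,140,212,160))[0];P=onz(c,b[:,0],.075)[:,:2]*1000;print("stripe",cv2.minAreaRect(P.astype(np.float32)))
s=onz(c,np.array([(234,112),(489,96),(491,339)])*.64,.075)*1000;print((s[0]+s[2])/2,s)
```

```text
150 (223, 151, 15, 12) ((537.887451171875, -224.29153442382812), (15.559313774108887, 6.951629638671875), 23.018827438354492)
[ 537.73799526 -224.36220418] [ 7.04705497 18.60257058] long axis -163.06403085642927
yellow ((583.6776123046875, -231.0953369140625), (25.534088134765625, 19.79429054260254), 84.04487609863281)
stripe ((466.3387756347656, -216.67503356933594), (6.0444488525390625, 69.89186096191406), 82.76387023925781)
[ 538.46548542 -226.45513124   75.        ] [[ 452.03490876 -114.44712831   75.        ]
 [ 650.46493686 -140.08248233   75.        ]
 [ 624.89606208 -338.46313417   75.        ]]
```

Shaft axis is at (538,-225), sander yaw about -7°. The flats' long axis is at about +20°, so their normals are near -70°. I'll turn the hand to -70°, lower it and squeeze.

```bash
python3 -m creep '[[[-4,7,0],[0,0,-10],91],[[-4,7,0],[0,0,-10],91],[[-4,7,0],[0,0,-10],91],[[-4,7,0],[0,0,-10],91],[[-3,4,0],[0,0,-10],91],[[0,0,0],[0,0,-10],70],[[0,0,-25],[0,0,0],50],[[0,0,-35],[0,0,0],50],[[0,0,-35],[0,0,0],50],[[0,0,-25],[0,0,0],50],[[0,0,0],[0,0,0],50],[[0,0,0],[0,0,0],50]]'; python3 look.py
```

```text
t: 4.2
position: [0.5383, -0.2223, 0.135]
ee_rot: [0.0, 0.985, 0.172, 0.0]
force: [1.5, 0.1, 0.3]
grip_width: 0.546
gripper_force: 0.0
t4.20 pos [ 538.3 -222.3  135. ] yaw_y -70.2 z [ 0.001 -0.    -1.   ] F [1.5 0.1 0.3] w 50.2 gf 0.0 q [-0.39  0.34  1.77  0.    1.03  0.83]
```

```bash
python3 -m creep '[[[0,-2.5,0],[0,0,0],30],[[0,0,0],[0,0,0],10],[[0,0,0],[0,0,0],5],[[0,0,0],[0,0,0],5],[[0,0,0],[0,0,0],5],[[0,0,0],[0,0,0],5]]'; python3 look.py
```

```text
t: 4.95
position: [0.5379, -0.2247, 0.134]
ee_rot: [-0.0, 0.985, 0.171, -0.0]
force: [0.7, -0.3, 1.1]
grip_width: 0.058
gripper_force: 0.0
t4.95 pos [ 537.9 -224.7  134. ] yaw_y -70.3 z [-0.  0. -1.] F [ 0.7 -0.3  1.1] w 5.3 gf 0.0 q [-0.4   0.34  1.77  0.    1.03  0.83]
```

Run:
```python
from look import *
a=cams.capture("wrist")["frame"];b=cams.capture("scene");s=cams.capture("side")
pickle.dump((b,s),open("e.pkl","wb"))
f=lambda im,x,y,w,h:cv2.resize(im[y:y+h,x:x+w],(400,300),interpolation=cv2.INTER_CUBIC)
cv2.imwrite("pics/e.png",np.vstack([np.hstack([f(b["frame"],140,170,112,84),f(s["frame"],224,120,96,72)]),np.hstack([f(a,0,0,512,384),f(a,150,130,200,150)])]))
for c in(b,s):print(proj(c,manip.observe()["position"]))
```

```text
[[189.83816566 217.90961287]]
[[274.1114626  149.89739787]]
```

View pics/e.png

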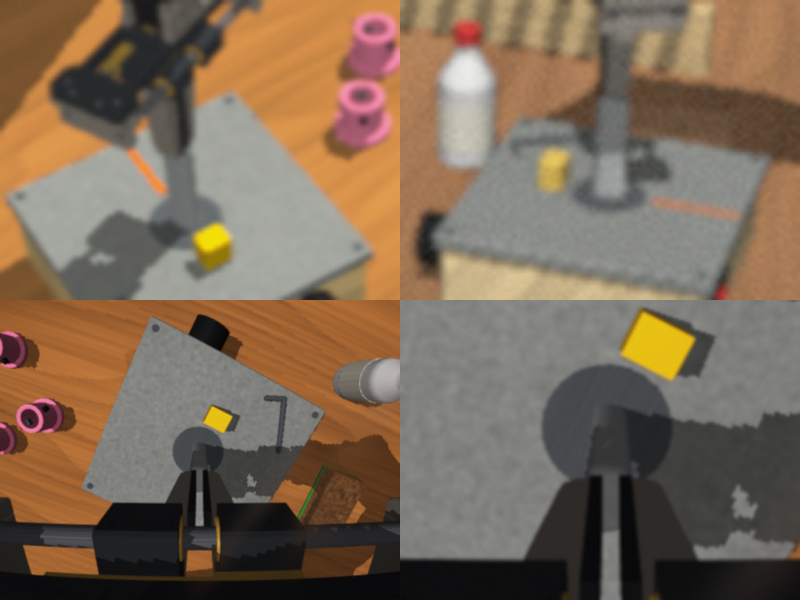

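The three views put the closed fingers on the shaft's line, at scene crop (178,150) and wrist crop (607,490). But the opening reads 5 mm with no force, so I'll check the geometry numerically.

Run:
```python
from look import *
o=state();c=cams.capture("wrist");pickle.dump(c,open("w.pkl","wb"))
for z in(.075,.1,.12,.134,.16):print(z,proj(c,[.538,-.225,z]))
print("tcp",proj(c,o["position"]))
b=blobs(c,(22,150,120),(32,255,255))[0];P=onz(c,b[:,0],.1)[:,:2]*1000;print("yellow",cv2.minAreaRect(P.astype(np.float32)))
print(onz(c,[(252.5,195)],.075))
E=c["extrinsics"];print("cam",-E[:3,:3].T@E[:3,3], "fwd",-E[2,:3])
cv2.imwrite("pics/f.png",cv2.resize(c["frame"][150:300,190:320],(780,600*130*150//(130*150)),interpolation=cv2.INTER_CUBIC))
```

```text
t5.10 pos [ 537.9 -224.7  134.1] yaw_y -70.3 z [-0.  0. -1.] F [-0.6  0.1 -0. ] w 4.8 gf 0.0 q [-0.4   0.34  1.77  0.    1.03  0.83]
0.075 [[253.67305201 192.91242191]]
0.1 [[253.52099275 200.93613002]]
0.12 [[253.37620956 208.58275767]]
0.134 [[253.25941362 214.75615316]]
0.16 [[252.99860973 228.55717238]]
tcp [[252.830224   214.78773031]]
yellow ((582.8323364257812, -229.90643310546875), (24.929052352905273, 19.703121185302734), 83.4795150756836)
[[ 0.53576314 -0.22465588  0.075     ]]
cam [ 0.6065572  -0.20189963  0.33522345] fwd [-0.24441614 -0.08673206 -0.96578378]
```

View pics/f.png

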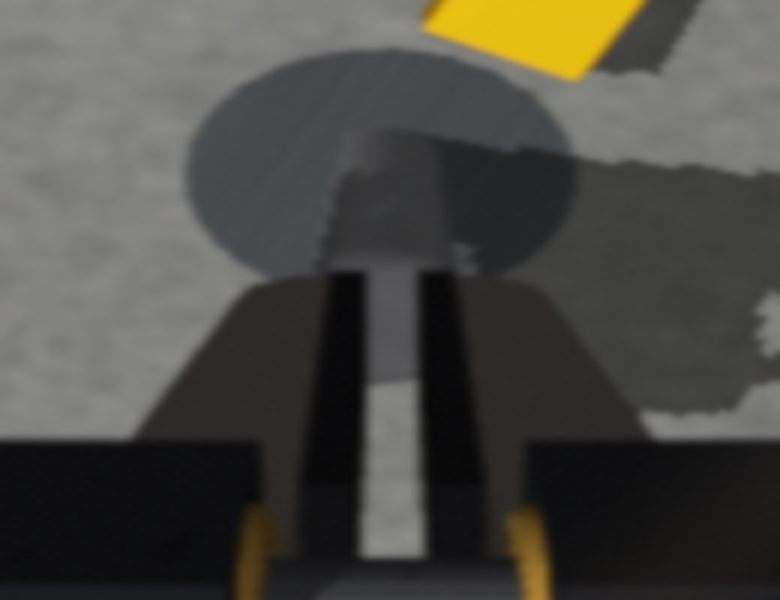

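The close-up shows the pads starting only at crop row 270, with the shaft's top face (rows 270-380) seen in the gap. So the fingers closed just above the shaft top or barely on it. I'll open and go 25 mm lower, which is still 35 mm clear of the deck.

```bash
python3 -m creep '[[[0,0,0],[0,0,0],60],[[0,0,0],[0,0,0],60],[[0,0,0],[0,0,0],60],[[0,0,0],[0,0,0],60],[[0,0,-13],[0,0,0],60],[[0,0,-12],[0,0,0],60],[[0,0,0],[0,0,0],40],[[0,0,0],[0,0,0],25],[[0,0,0],[0,0,0],10],[[0,0,0],[0,0,0],5],[[0,0,0],[0,0,0],5],[[0,0,0],[0,0,0],5]]'; python3 look.py
```

```text
t: 6.65
position: [0.5367, -0.2232, 0.1092]
ee_rot: [-0.002, 0.985, 0.171, -0.001]
force: [-3.8, 6.0, 5.0]
grip_width: 0.15
gripper_force: 30.0
t6.65 pos [ 536.7 -223.2  109.2] yaw_y -70.3 z [-0.002  0.003 -1.   ] F [-3.8  6.   5. ] w 13.7 gf 30.0 q [-0.4   0.37  1.79  0.    0.98  0.83]
```

Gripped: 13.7 mm at 30 N, so within about 3° of square. Now I turn the shaft +63° so the flats face along the stripe.

```bash
python3 -m creep '[[[0,0,0],[0,0,5],5],[[0,0,0],[0,0,8],5],[[0,0,0],[0,0,8],5],[[0,0,0],[0,0,8],5],[[0,0,0],[0,0,8],5],[[0,0,0],[0,0,8],5],[[0,0,0],[0,0,8],5],[[0,0,0],[0,0,7],5],[[0,0,0],[0,0,3.3],5],[[0,0,0],[0,0,0],5],[[0,0,0],[0,0,0],5],[[0,0,0],[0,0,0],5]]'; python3 look.py
```

```text
t: 8.15
position: [0.5369, -0.2235, 0.1092]
ee_rot: [-0.001, 0.749, 0.663, -0.0]
force: [-2.9, 4.7, 4.7]
grip_width: 0.152
gripper_force: 30.0
t8.15 pos [ 536.9 -223.5  109.2] yaw_y -7.0 z [-0.002  0.002 -1.   ] F [-2.9  4.7  4.7] w 14.0 gf 30.0 q [-0.4   0.37  1.79  0.    0.98 -0.28]
```

Refine by feel: regrip with the hand 5° further round.

```bash
python3 -m creep '[[[0,0,0],[0,0,0],24],[[0,0,0],[0,0,0],24],[[0,0,0],[0,0,5],30],[[0,0,0],[0,0,0],20],[[0,0,0],[0,0,0],5],[[0,0,0],[0,0,0],5],[[0,0,0],[0,0,0],5],[[0,0,0],[0,0,0],5]]'; python3 look.py
```

```text
t: 9.15
position: [0.5368, -0.2249, 0.109]
ee_rot: [-0.001, 0.719, 0.695, -0.001]
force: [-5.4, -2.2, 3.3]
grip_width: 0.15
gripper_force: 29.8
t9.15 pos [ 536.8 -224.9  109. ] yaw_y -2.0 z [-0.002 -0.    -1.   ] F [-5.4 -2.2  3.3] w 13.8 gf 29.8 q [-0.4   0.37  1.79 -0.    0.98 -0.36]
```

Equal readings at -7° and -2° put the square at -4.5°. I'll turn back 2.5° in the grip, release, lift, and go above the collar with the hand turned to +83°.

```bash
python3 -m creep '[[[0,0,0],[0,0,-2.5],5],[[0,0,0],[0,0,0],5],[[0,0,0],[0,0,0],40],[[0,0,0],[0,0,0],70],[[0,0,0],[0,0,0],70],[[0,0,30],[0,0,0],91],[[0,0,50],[0,0,0],91],[[0,0,30],[0,0,0],91],[[0,0,20],[0,0,0],91],[[0,0,10],[0,0,0],91]]'; python3 -c "
from look import *
c=cams.capture('wrist');pickle.dump(c,open('s2.pkl','wb'));state()
x,y=proj(c,[.538,-.225,.16])[0].astype(int);print(x,y)
for lo in(130,150,170):
  for b in blobs(c,(0,0,lo),(179,60,255),(x-25,y-25,x+25,y+25),8)[:1]:
    P=onz(c,b[:,0],.16)[:,:2]*1000;print(lo,cv2.minAreaRect(P.astype(np.float32)))
"
python3 -m creep '[[[0,30,0],[0,0,5],91],[[0,45,0],[0,0,8.5],91],[[0,55,0],[0,0,8.5],91],[[0,55,0],[0,0,8.5],91],[[0,55,0],[0,0,8.5],91],[[0,55,0],[0,0,8.5],91],[[0,55,0],[0,0,8.5],91],[[0,50,0],[0,0,8.5],91],[[0,30,0],[0,0,8.5],91],[[0,18,0],[0,0,8.5],91],[[0,0,0],[0,0,6],91],[[0,0,0],[0,0,0],91]]'; python3 look.py wrist g
```

```text
t: 10.4
position: [0.5384, -0.2249, 0.2503]
ee_rot: [0.001, 0.734, 0.679, 0.0]
force: [-0.2, 0.2, 0.9]
grip_width: 0.981
gripper_force: 0.0
t10.45 pos [ 538.6 -224.9  250.9] yaw_y -4.5 z [ 0.002 -0.001 -1.   ] F [-0.2  0.1  1.4] w 90.8 gf 0.0 q [-0.4   0.23  1.65  0.    1.26 -0.32]
254 183
130 ((536.771240234375, -224.04212951660156), (18.829816818237305, 10.242894172668457), 85.5074234008789)
t: 11.95
position: [0.5374, 0.2234, 0.248]
ee_rot: [-0.001, 0.061, 0.998, -0.0]
force: [-0.2, 0.0, 0.2]
grip_width: 0.99
gripper_force: 0.0
t11.95 pos [537.4 223.4 248. ] yaw_y 83.0 z [-0.001 -0.001 -1.   ] F [-0.2  0.   0.2] w 91.0 gf 0.0 q [ 0.39  0.23  1.65 -0.    1.26 -1.06]
```

View pics/g.png

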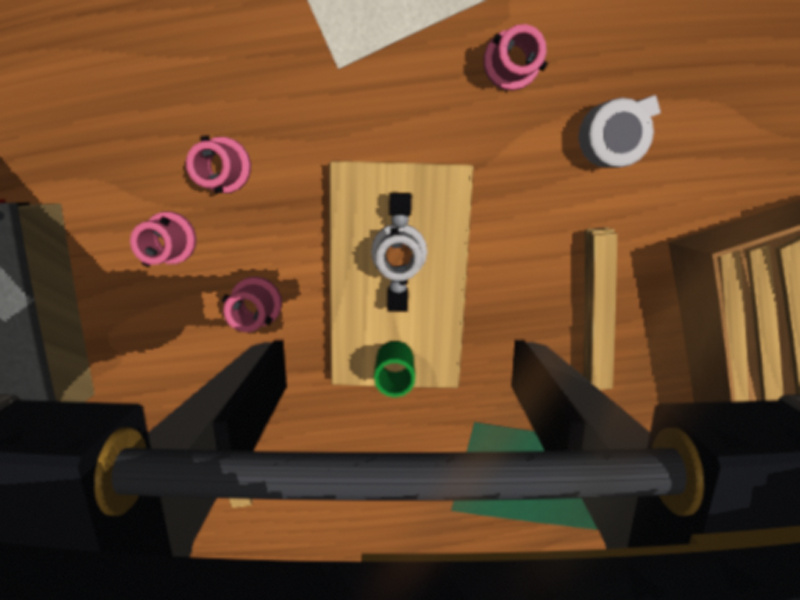

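The wrist view shows the collar at (399,253) with one black screw head at about (394,230). The housings are at (400,204) and (397,297), the sleeve at (395,370), and the wood plate is clear on both closing sides. I'll measure the collar axis and screw direction in a close crop.

Run:
```python
from look import *
c=pickle.load(open("g.pkl","rb"))
cv2.imwrite("pics/h.png",cv2.resize(c["frame"][117:207,215:295],(640,600*80*90//(80*90)),interpolation=cv2.INTER_CUBIC))
roi=(225,120,285,205)
for b in blobs(c,(0,0,0),(179,255,70),roi,3):
    p=b[:,0].mean(0);print("dark",cv2.boundingRect(b),cv2.contourArea(b),onz(c,[p],.052)[0],onz(c,[p],.042)[0])
for b in blobs(c,(0,0,130),(179,50,255),roi,20)[:3]:
    (x,y),r=cv2.minEnclosingCircle(b);print("grey",cv2.boundingRect(b),(x,y),r,onz(c,[(x,y)],.062)[0])
print(proj(c,[.5335,.2235,.062]),proj(c,[.5335,.2235,.052]))
```

```text
dark (249, 124, 14, 15) 165.0 [0.48904245 0.22837889 0.052     ] [0.48963586 0.22832406 0.042     ]
dark (248, 183, 13, 16) 136.5 [0.57177483 0.2155686  0.052     ] [0.57445067 0.21519132 0.042     ]
dark (251, 164, 13, 10) 33.0 [0.54194568 0.22558293 0.052     ] [0.5438707  0.22545772 0.042     ]
dark (249, 145, 7, 6) 15.5 [0.51137771 0.22109548 0.052     ] [0.51253331 0.22085732 0.042     ]
dark (256, 180, 4, 2) 3.0 [0.55704972 0.22289222 0.052     ] [0.55935492 0.22269928 0.042     ]
grey (241, 138, 32, 42) (255.5, 158.5) 20.554903030395508 [0.52477222 0.22402666 0.062     ]
[[255.90180455 165.01222218]] [[255.87883418 163.73317485]]
```

View pics/h.png

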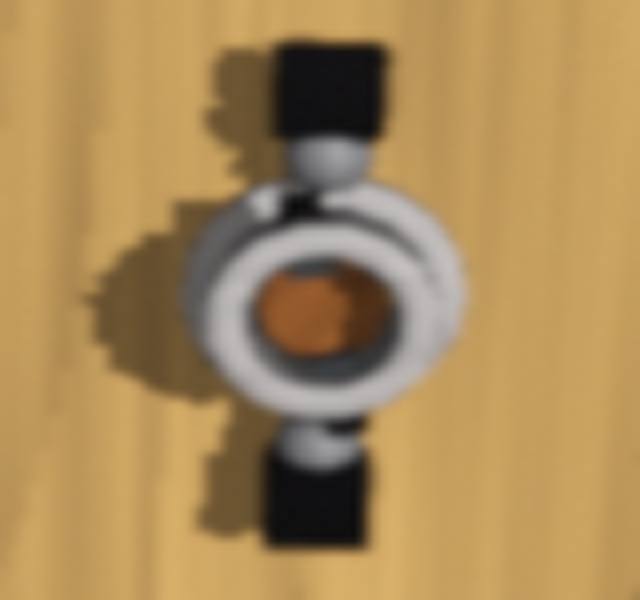

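The crop shows both screw heads, at (300,203) and (347,425), the collar's top ring centred on (305,317), and the housings above and below it.

Run:
```python
from look import *
c=pickle.load(open("g.pkl","rb"))
f=lambda x,y:(215+x/8,117+y/6.667)
A=onz(c,[f(300,203),f(347,427)],.052)*1000;d=A[1]-A[0]
print(A,"screw dir",np.degrees(np.arctan2(d[1],d[0])),np.linalg.norm(d),"mid",A.mean(0))
print("ring",onz(c,[f(305,317)],.062)*1000)
H=onz(c,[f(330,43),f(330,137),f(317,452),f(315,548)],.042)*1000;d=H[3]-H[0];print("housing",H,np.degrees(np.arctan2(d[1],d[0])),H.mean(0))
```

```text
[[510.939918   221.66833688  52.        ]
 [557.96733818 224.00103025  52.        ]] screw dir 2.839705649690199 47.08523874589842 mid [534.45362809 222.83468357  52.        ]
ring [[532.42997385 219.91112485  62.        ]]
housing [[480.45391748 230.49493518  42.        ]
 [499.27066544 228.20912907  42.        ]
 [565.08490956 217.88990146  42.        ]
 [586.25761445 214.92723466  42.        ]] -8.370303283370058 [532.76677673 222.88030009  42.        ]
```

Collar axis is at about (533.5,222.5) and its screws lie at +2.8°, so I'll grip with the hand at 92.8°. Lowering in stages, because the finger tips seem to sit about 25 mm above the reported TCP.

```bash
python3 -m creep '[[[-4,-1,-30],[0,0,5],75],[[0,0,-50],[0,0,4.8],75],[[0,0,-50],[0,0,0],75],[[0,0,-40],[0,0,0],75],[[0,0,-25],[0,0,0],75],[[0,0,-13],[0,0,0],75],[[0,0,-6],[0,0,0],75],[[0,0,0],[0,0,0],75],[[0,0,0],[0,0,0],75]]'
python3 - <<'E'
from look import *
o=state();s=cams.capture("side");b=cams.capture("scene");w=cams.capture("wrist")
P=o["position"]
for c in(s,b):print(proj(c,[P,P+[0,0,.025]]).round(1).tolist())
f=lambda im,x,y,w,h:cv2.resize(im[y:y+h,x:x+w],(400,300),interpolation=cv2.INTER_CUBIC)
cv2.imwrite("pics/i.png",np.vstack([np.hstack([f(s["frame"],206,220,84,63),f(b["frame"],265,142,72,54)]),np.hstack([f(w["frame"],160,130,192,144),f(w["frame"],0,0,512,384)])]))
E
```

```text
t: 13.12
position: [0.5346, 0.2225, 0.0361]
ee_rot: [0.001, -0.025, 1.0, 0.0]
force: [-0.4, -0.3, -0.2]
grip_width: 0.816
gripper_force: 0.0
t13.12 pos [534.6 222.5  36.1] yaw_y 92.8 z [ 0.002  0.001 -1.   ] F [-0.4 -0.3 -0.2] w 75.0 gf 0.0 q [ 0.39  0.46  1.85  0.    0.83 -1.23]
[[248.5, 261.2], [248.7, 253.6]]
[[298.0, 173.4], [298.6, 167.8]]
```

View pics/i.png

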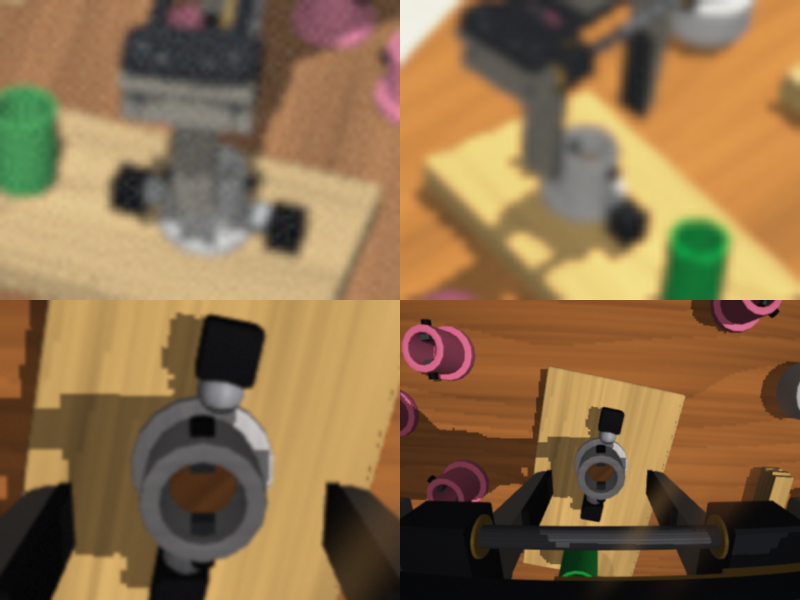

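The side and wrist views show the fingers straddling the collar (wrist crop pads at x=72 and x=327, collar at 203). Both screw heads and tips lie on the vertical x=203, square to the closing line. Now a check of the tip height.

Run:
```python
from look import *
d=pickle.load(open("c0.pkl","rb"))
for n,y,r in(("side",.2225+.046,220+225*.21),("scene",.2225-.046,142+180*.18)):
    z=np.linspace(0,.09,91);p=proj(d[n],np.c_[np.full(91,.5346),np.full(91,y),z]);i=abs(p[:,1]-r).argmin();print(n,z[i],p[i])
```

```text
side 0.055 [245.13214778 267.40337975]
scene 0.058 [288.86291504 174.48905001]
```

Tips are at about z 0.056, so I'll lower another 20 mm (tips at about 0.036, above the flange at 0.028) and close.

```bash
python3 -m creep '[[[-0.5,0,-7],[0,0,0],70],[[0,0,-7],[0,0,0],70],[[0,0,-6],[0,0,0],70],[[0,0,0],[0,0,0],70]]'; python3 -m creep '[[[0,0,0],[0,0,0],50],[[0,0,0],[0,0,0],35],[[0,0,0],[0,0,0],30],[[0,0,0],[0,0,0],30],[[0,0,0],[0,0,0],30],[[0,0,0],[0,0,0],30]]'; python3 look.py
```

```text
t: 13.78
position: [0.5329, 0.222, 0.0143]
ee_rot: [-0.001, -0.025, 1.0, -0.0]
force: [0.1, 0.2, -0.4]
grip_width: 0.761
gripper_force: 0.0
t: 14.52
position: [0.5336, 0.2225, 0.0153]
ee_rot: [0.0, -0.025, 1.0, 0.0]
force: [0.7, 1.7, 2.3]
grip_width: 0.426
gripper_force: 30.0
t14.53 pos [533.6 222.5  15.3] yaw_y 92.8 z [ 0.  0. -1.] F [0.7 1.7 2.3] w 39.2 gf 30.0 q [ 0.39  0.49  1.86  0.    0.79 -1.23]
```

```bash
python3 -m creep '[[[0,0,4],[0,0,0],30],[[0,0,5],[0,0,0],30],[[0,0,5],[0,0,0],30],[[0,0,6],[0,0,0],30],[[0,0,8],[0,0,0],30],[[0,0,12],[0,0,0],30],[[0,0,20],[0,0,0],30],[[0,0,30],[0,0,0],30],[[0,0,40],[0,0,0],30],[[0,0,40],[0,0,0],30],[[0,0,25],[0,0,0],30],[[0,0,0],[0,0,0],30]]'
python3 - <<'E'
from look import *
o=state();s=cams.capture("side");b=cams.capture("scene");w=cams.capture("wrist");pickle.dump((s,b,w,o),open("lift.pkl","wb"))
P=o["position"]
for c in(s,b,w):print(proj(c,[P+[0,0,.0047],P+[0,0,.0467]]).round(1).tolist())
E
```

```text
t: 16.02
position: [0.5347, 0.2227, 0.2128]
ee_rot: [0.002, -0.025, 1.0, 0.001]
force: [-0.0, 0.1, -2.3]
grip_width: 0.429
gripper_force: 30.0
t16.02 pos [534.7 222.7 212.8] yaw_y 92.8 z [ 0.004  0.002 -1.   ] F [-0.   0.1 -2.3] w 39.4 gf 30.0 q [ 0.39  0.25  1.71 -0.    1.18 -1.23]
[[250.1, 201.8], [250.5, 186.5]]
[[302.6, 130.3], [303.7, 119.3]]
[[258.2, 221.7], [259.0, 248.6]]
```

Collar held (39.4 mm, -2.3 N is its weight). Next, a numeric check for slip in the grip: the flange's lowest edge in both views against the prediction.

Run:
```python
from look import *
s,b,w,o=pickle.load(open("lift.pkl","rb"));P=o["position"]
a=np.linspace(0,2*np.pi,72)
for n,c in(("side",s),("scene",b)):
    for dz in(0,.0047,.01):
        q=proj(c,np.c_[P[0]+.026*np.cos(a),P[1]+.026*np.sin(a),np.full(72,P[2]+dz)]);print(n,dz,"bottom row %.1f cols %.1f %.1f"%(q[:,1].max(),q[:,0].min(),q[:,0].max()))
    x,y=proj(c,P+[0,0,.0047])[0].astype(int)
    hsv=cv2.cvtColor(c["frame"],cv2.COLOR_BGR2HSV)
    for r in range(y-6,y+14):print(r,hsv[r,x-2:x+3,1].mean().astype(int),hsv[r,x-2:x+3,2].mean().astype(int),end=" | ")
    print()
```

```text
side 0 bottom row 209.8 cols 239.0 261.2
side 0.0047 bottom row 208.1 cols 239.0 261.2
side 0.01 bottom row 206.1 cols 239.0 261.3
195 20 94 | 196 25 92 | 197 21 90 | 198 23 94 | 199 12 104 | 200 6 119 | 201 4 127 | 202 4 124 | 203 5 123 | 204 4 135 | 205 5 169 | 206 4 187 | 207 8 171 | 208 27 134 | 209 81 105 | 210 123 98 | 211 116 99 | 212 119 98 | 213 121 101 | 214 119 101 | 
scene 0 bottom row 136.5 cols 294.2 310.7
scene 0.0047 bottom row 135.3 cols 294.3 310.8
scene 0.01 bottom row 133.9 cols 294.4 311.0
124 11 111 | 125 11 110 | 126 9 110 | 127 10 113 | 128 8 119 | 129 7 126 | 130 6 130 | 131 8 131 | 132 7 131 | 133 8 134 | 134 23 140 | 135 79 161 | 136 136 189 | 137 162 205 | 138 167 207 | 139 168 207 | 140 168 207 | 141 167 205 | 142 167 203 | 143 167 203 |
```

No slip: the underside sits 4.7 mm above the TCP, so the final TCP z is 0.095. The squeezes put the shaft axis at about (536.8,-223.5). I carry the collar there, turning it -9.8° to line up with the stripe.

```bash
python3 -m creep '[[[0,-20,0],[0,0,-1],30],[[0,-40,0],[0,0,-1],30],[[0,-50,0],[0,0,-1],30],[[0,-50,0],[0,0,-1],30],[[0,-50,0],[0,0,-1],30],[[0,-50,0],[0,0,-1],30],[[0,-50,0],[0,0,-1],30],[[0,-50,0],[0,0,-1],30],[[1,-40,0],[0,0,-1],30],[[1,-25,0],[0,0,-0.8],30],[[0,-15,0],[0,0,0],30],[[0,-6,0],[0,0,0],30],[[0,0,-20],[0,0,0],30],[[0,0,-15],[0,0,0],30],[[0,0,0],[0,0,0],30],[[0,0,0],[0,0,0],30]]'; python3 look.py
```

```text
t: 18.18
position: [0.5357, -0.2235, 0.1755]
ee_rot: [0.0, 0.06, 0.998, -0.0]
force: [-0.0, -0.2, -2.6]
grip_width: 0.426
gripper_force: 30.0
t18.18 pos [ 535.7 -223.5  175.5] yaw_y 83.1 z [ 0. -0. -1.] F [-0.  -0.2 -2.6] w 39.2 gf 30.0 q [-0.4   0.29  1.74  0.    1.11 -1.85]
```

```bash
python3 -m creep '[[[1,0,-10],[0,0,0],30],[[0,0,-5],[0,0,0],30],[[0,0,-3],[0,0,0],30],[[0,0,-2],[0,0,0],30],[[0,0,-2],[0,0,0],30],[[0,0,-1],[0,0,0],30],[[0,0,0],[0,0,0],30]]'; python3 look.py
```

```text
t: 19.05
position: [0.5364, -0.2237, 0.1521]
ee_rot: [0.0, 0.061, 0.998, 0.0]
force: [-0.1, 0.2, -3.2]
grip_width: 0.423
gripper_force: 30.0
t19.05 pos [ 536.4 -223.7  152.1] yaw_y 83.0 z [ 0.  0. -1.] F [-0.1  0.2 -3.2] w 38.9 gf 30.0 q [-0.4   0.32  1.76  0.    1.06 -1.85]
```

```bash
python3 -m creep '[[[0,0,-2],[0,0,0],30],[[0,0,-2],[0,0,0],30],[[0,0,-2],[0,0,0],30],[[0,0,-2],[0,0,0],30],[[0,0,-2],[0,0,0],30],[[0,0,0],[0,0,0],30]]'; python3 look.py
```

```text
t: 19.8
position: [0.5363, -0.2237, 0.1419]
ee_rot: [-0.0, 0.061, 0.998, 0.0]
force: [0.8, -0.2, -2.4]
grip_width: 0.431
gripper_force: 30.0
t19.80 pos [ 536.3 -223.7  141.9] yaw_y 83.0 z [-0.  0. -1.] F [ 0.8 -0.2 -2.4] w 39.6 gf 30.0 q [-0.4   0.33  1.77 -0.    1.04 -1.85]
```

The bore is over the shaft with no side force. Now on toward the set-screw level in small steps.

```bash
python3 -m creep '[[[0,0,-4],[0,0,0],30],[[0,0,-4],[0,0,0],30],[[0,0,-4],[0,0,0],30],[[0,0,-3],[0,0,0],30],[[0,0,-2],[0,0,0],30],[[0,0,-2],[0,0,0],30],[[0,0,-2],[0,0,0],30],[[0,0,0],[0,0,0],30]]'; python3 look.py
```

```text
t: 20.8
position: [0.5363, -0.2237, 0.121]
ee_rot: [-0.0, 0.061, 0.998, 0.0]
force: [0.4, -0.2, -3.7]
grip_width: 0.428
gripper_force: 30.0
t20.80 pos [ 536.3 -223.7  121. ] yaw_y 83.0 z [-0.  0. -1.] F [ 0.4 -0.2 -3.7] w 39.4 gf 30.0 q [-0.4   0.35  1.79 -0.    1.   -1.85]
```

```bash
python3 -m creep '[[[0,0,-2],[0,0,0],30],[[0,0,-2],[0,0,0],30],[[0,0,-2],[0,0,0],30],[[0,0,-2],[0,0,0],30],[[0,0,0],[0,0,0],30]]'; python3 look.py
```

```text
t: 21.42
position: [0.5363, -0.2237, 0.1129]
ee_rot: [-0.0, 0.061, 0.998, 0.0]
force: [0.4, 0.5, -4.0]
grip_width: 0.43
gripper_force: 30.0
t21.43 pos [ 536.3 -223.7  112.9] yaw_y 83.0 z [-0.  0. -1.] F [ 0.4  0.5 -4. ] w 39.5 gf 30.0 q [-0.4   0.36  1.79 -0.    0.98 -1.85]
```

Screws are past the top freely. Down to the final height.

```bash
python3 -m creep '[[[0,0,-4],[0,0,0],30],[[0,0,-4],[0,0,0],30],[[0,0,-4],[0,0,0],30],[[0,0,-3],[0,0,0],30],[[0,0,-2],[0,0,0],30],[[0,0,0],[0,0,0],30],[[0,0,0],[0,0,0],30]]'
python3 - <<'E'
from look import *
o=state();s=cams.capture("side");b=cams.capture("scene");w=cams.capture("wrist")
P=o["position"];a=np.linspace(0,2*np.pi,72)
for n,c in(("side",s),("scene",b)):
    for dz in(0,.0047,.01):
        q=proj(c,np.c_[P[0]+.026*np.cos(a),P[1]+.026*np.sin(a),np.full(72,P[2]+dz)]);print(n,dz,q[q[:,1].argmax()].round(1))
f=lambda im,x,y,w,h:cv2.resize(im[y:y+h,x:x+w],(400,300),interpolation=cv2.INTER_CUBIC)
cv2.imwrite("pics/j.png",np.vstack([np.hstack([f(b["frame"],160,195,64,48),f(s["frame"],244,130,56,42)]),np.hstack([f(w["frame"],160,110,192,144),f(w["frame"],0,0,512,384)])]))
E
```

```text
t: 22.3
position: [0.5365, -0.2238, 0.0962]
ee_rot: [0.0, 0.061, 0.998, -0.0]
force: [-0.2, 0.0, -2.3]
grip_width: 0.428
gripper_force: 30.0
t22.30 pos [ 536.5 -223.8   96.2] yaw_y 83.0 z [ 0. -0. -1.] F [-0.2  0.  -2.3] w 39.3 gf 30.0 q [-0.4   0.38  1.81 -0.    0.95 -1.85]
side 0 [274.4 164. ]
side 0.0047 [274.4 162.7]
side 0.01 [274.5 161.3]
scene 0 [190.3 233.4]
scene 0.0047 [190.1 232.3]
scene 0.01 [190. 231.]
```

View pics/j.png

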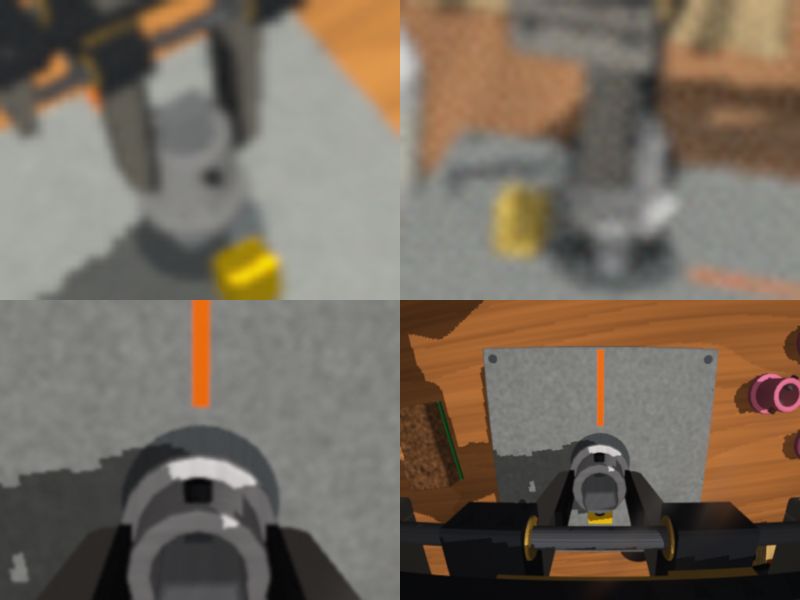

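The final view shows the screw head (crop x=198) in line with the stripe (x=201). The collar hangs around the shaft, and its flange's lower edge (scene crop y≈240, side y≈235) gives an underside of about 0.096 to 0.101 m, level with the gauge top at 0.100. Force is only the collar's weight, grip is 30 N.

```bash
python3 -c "
from workcell import job
print(job.sign_off())"
```

```text
the job is handed in; nothing more can be done
None
```

I felt the shaft and turned it so its flats face along the stripe. The collar came out of its catch and is now held on the shaft at 30 N, its screws in line with the stripe and its underside level with the gauge top to within about 4 mm by the cameras. The job is handed in at 22 s; sign-off gave no verdict.

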